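Pin the flywheel and torque its bolt

ROBOT

A 6-joint arm with a two-finger parallel gripper is mounted at the origin on the work surface. World frame = base frame: x ahead of the robot, y to its left, z up, the work surface at z = 0. Lengths are in m, angles in rad, forces in N, time in s.
With the tool pointing down it reaches from about 0.425 to 0.925 m from the base axis. Payload 12.5 kg.
Tool frame: the origin (TCP) lies at the very end of the fingers, on their centre line; the grasp point (between the pads) lies 19 mm behind it; z points along the fingers, y is the direction in which the jaws open and shut (so a half turn about z gives the same grasp; the last joint's range is limited). The gripper opens to 85 mm and grips with 20 to 120 N. Pads are 22 mm wide; open, the fingers measure 114 mm over their backs; the gripper's body (76 mm by 85 mm) begins 54 mm behind the grasp point. The pads swing forward as they close: fully open they stand 13 mm farther back than shut.
Start: joints at [-0.106, 0.491, 1.559, -0, 1.092, -0.106], TCP at [0.625, 0, 0.231] pointing down, gripper open.
Joint ranges: [-3.1, 3.1], [-0.84, 2.19], [0.05, 2.79], [-1.13, 4.28], [0.06, 2.93], [-2.69, 2.69]. Speed limits (rad/s): [2.22, 2.22, 2.79, 3.14, 3.14, 3.14].

INTERFACE

Orientations are given as [roll, pitch, yaw] about the fixed x, y, z axes, in that order (R = Rz(yaw) Ry(pitch) Rx(roll)).
In Python, from plant import robot, jaws, kin, telemetry, vision, workorder gives the robot as it stands. Calls block until the motion is done:
- robot.movep(position, orientation): joint-space move of the TCP to a pose.
- robot.line_to(position, orientation=None, rate=0.15, contact_N=None): straight line of the TCP; orientation=None keeps the orientation; rate is the mean speed in m/s. With contact_N (N) it stops when the force on the tool has changed by that much, and returns True; else False.
- robot.move_j(angles): joint-space move.
- jaws.gripper_open() and jaws.clamp(squeeze=None): open the fingers fully, or close them until they stop; squeeze is the grip in N (None keeps the last).
- robot.dwell(seconds).
- kin.ik(position, orientation): joint angles nearest the present ones, or None.
- telemetry.state(): the state.
- vision.grab_frame(name): name is "scene" or "side" or "wrist"; returns (picture, depth): 480x640x3 uint8, red, green, blue; 480x640 float32, m along the optical axis (not along the pixel's ray), 0 where there is no reading.
- vision.camera_model(name): a dict with "mtx" (3x3 intrinsics, pixels), "world_from_camera" (4x4, takes a point from camera to world coordinates); the wrist camera has in their place "hand_eye" (4x4, takes a point from camera to tool coordinates, whose origin is the TCP and whose axes are the flange's). Camera axes: x right, y down, z forward; pixel columns grow to the right and rows downward; lengths in m; the calibration is good to about 2 mm. A picture is of the moment at which its call begins: read the wrist's pose just before it. camera_model takes no time and is no camera call.
A pose or a line that the arm cannot do raises robot.IKError and nothing moves.
- workorder.finish_job(): hands the job in, once; it reports no verdict.
The state is a dict: "t": time; "joint_pos": joint angles; "qd": joint speeds; "joint_torque": joint torques, N m; "ee_pos": TCP position; "tool_rot": TCP orientation; "force": force on the tool from outside, world axes, zero at the start; "torque": the same for the moment, N m; "gripper_width": finger opening in m.
Only numpy, scipy, OpenCV 4.12 (cv2) and the standard library are available. Lean on these libraries where they do the work, as an engineer would, in place of code of your own. Each camera call takes 0.05 s, during which the arm holds its last target. There are 200 camera calls.

TASK

Lift the round-headed locking pin out of the wooden rack and lower it through the notch in the flywheel rim, fully home in the hole beneath, so that the flywheel cannot turn. Then swing the torque wrench on the flywheel bolt slowly clockwise (seen from above) until its breakaway joint gives, stop as soon as it has clearly given, for pushing on would overtighten the bolt, and ease off and let go so that the handle springs straight again with the bolt still tight. Leave the pin in, and do not disturb the other things on the bench.

Things in the scene. Friction and masses are not known exactly. Their poses are not given: they have to be found in the camera images.
- housing: Cast aluminium crank housing fixed to the bench. Origin at bench level on the vertical axis of the flywheel and its bolt; z up. A 50 mm square, 45 mm high aluminium block with the pin hole stands at its edge.
- wheel (a point): Centre of the flywheel's top face, 62 mm above the bench. Steel disc, radius 120 mm, 12 mm thick, underside 5 mm above the block, with six 35 mm wide open notches in its rim (radius 80 to 120 mm). It turns freely with very light friction. One notch stands over the hole and leaves it free at the start; once pinned the wheel still has up to about 0.22 rad of play.
- hole (a point): Centre of the mouth of the pin hole in the top of the block, 45 mm above the bench, 100 mm from the flywheel axis. Hole 17 mm in diameter, 35 mm deep, vertical, blind, slightly chamfered.
- lockpin: Loose steel locking pin, about 0.14 kg, upright in one of the rack's three holes (which one varies): round shank 14 mm in diameter, 70 mm long, bevelled end; on top a round head 28 mm in diameter, 22 mm high. Origin at the bottom end; z runs up to the head.
- pin_tip (a point): Bottom end of the pin's shank (centre). Fully home it stands 35 mm below the mouth of the hole.
- pin_head (a point): Centre of the pin's head, 81 mm above its bottom end: the place to grip it.
- rack: Light wooden block 190 x 60 x 45 mm fixed on the bench. Origin under its centre, x along its length. Three vertical holes in its top at x = -60, 0 and 60 mm, 18 mm wide, 35 mm deep, floor 10 mm above the bench.
- axis (a point): Point on the bolt's vertical axis at the height of the wrench's handle, 101 mm above the bench. The steel wrench head (42 mm in diameter, top 117 mm above the bench) stays on the bolt and turns about this axis.
- pivot (a point): The wrench's breakaway joint, a vertical pivot on the wrench's arm, 45 mm from the bolt axis, 101 mm above the bench.
- grip (a point): Where to push or hold the handle: on its centre line, 180 mm from the bolt axis and 135 mm from the pivot when straight, 101 mm above the bench. A level black cylinder 26 mm in diameter, from 140 to 245 mm from the axis, free space beneath and beside. It lies to the right (-y) of the housing; tightening brings it towards the robot (-x), by up to 1.1 rad in all.
- bolt (a joint): Turn of the bolt and wrench head on its thread, rad: starts between -0.65 and -0.3 (loose), grows as it is turned clockwise, stops at about 0 (fully tight). Turning takes about 2.5 N at the grip; it stays where it is left, and can be turned back. Unpinned, the flywheel turns along and the bolt does not tighten.
- click (a joint): Bend of the handle at the breakaway joint, rad: 0 straight, grows as it gives clockwise. A preloaded spring holds it straight until the push at the grip reaches about 9 N (only with flywheel pinned and bolt tight); then it yields: about 11 N at 0.1 rad (14 mm at the grip), 14 N at 0.23 rad, dead stop at 0.36. 0.08 is clearly given, past 0.23 the bolt is overtightened. Springs back when released.
- punch: Steel punch 88 mm long standing in the rack, head 16 mm in diameter; leave it. Origin under its centre.
- stud: Plain steel stud 66 mm long, 13 mm in diameter, standing in the rack; leave it. Origin under its centre.
- screwdriver: Screwdriver lying on the bench on the right; leave it. Origin under its middle, x along it.
- spanner: Open spanner lying on the bench on the far right; leave it. Origin under its middle, x along it.
- oilcan: Grey can, 56 mm in diameter, 120 mm high, far left; leave it. Origin under its centre.
- socket: Steel wrench socket 28 mm in diameter, 38 mm high, near the robot; leave it. Origin under its centre.
- bush: Brass flanged bush 44 mm in diameter, 26 mm high, beyond the housing; leave it. Origin under its centre.
Not all that is in view belongs to the job. What is shaped like the lockpin but pink is not meant.

How it is judged:
On the way, in this order (a step that is already met when the one before it is completed fails the run):
1. the locking pin stands fully home in the hole (horizontal distance between pin_tip and hole below 0.004 m and z of pin_tip in the frame of hole below -0.031 m and angle between lockpin's own z axis and vertical below 0.2 rad), for 0.2 s.
2. with the pin in, the wrench's breakaway joint has given (0.08 rad) (all of step 1 and value of joint click above 0.08 rad), for 0.1 s.
At the end, for the whole second after the job is handed in: The pin stands in the hole (within 4 mm of its centre, tip at least 31 mm deep, tilted less than 0.2 rad) and at rest, the wrench's handle has sprung straight (joint below 0.03 rad) and the bolt is still tight (within 0.08 rad of fully tight) (all of step 1 and value of joint click below 0.03 rad and value of joint bolt above -0.08 rad and linear speed of lockpin below 0.02 m/s); the robot touches nothing.
It fails at once if the bolt is overtightened: the breakaway joint is pushed past 0.23 rad (value of joint click above 0.23 rad).
It fails at once if another thing on the bench is moved by more than 30 mm (distance of any of punch, stud, screwdriver, spanner, oilcan, socket, bush from where it was at the start of the episode above 0.03 m).
It also fails if it takes over 62 s, if anything falls off the work surface, if the arm or the gripper's body presses on something with over 40 N, if the wrist force passes 120 N, or if a joint passes its speed limit or range.

## Working session

There is one attempt and no reset: what is moved stays moved. The work goes in short steps, each a Python script; the robot and the scene stay as the last script left them, time stands still between calls to the robot, and variables do not carry over. Pictures are saved under pics/ and viewed, about 8 in all and at most 12, crops included, and the job is handed in when it is done.

```bash
ls; mkdir -p pics; cat > h.py <<'E'
import numpy as np, cv2
from plant import robot, jaws, kin, telemetry, vision, workorder
from scipy.spatial.transform import Rotation as R
def grab(name,fn=None):
    s=telemetry.state(); p,d=vision.grab_frame(name); m=vision.camera_model(name)
    K=np.array(m["mtx"])
    if name=="wrist":
        T=np.eye(4);T[:3,:3]=R.from_euler('xyz',s["tool_rot"]).as_matrix();T[:3,3]=s["ee_pos"]
        T=T@np.array(m["hand_eye"])
    else: T=np.array(m["world_from_camera"])
    if fn:
        cv2.imwrite(f"pics/{fn}.png",p[:,:,::-1]); np.savez(f"pics/{fn}.npz",p=p,d=d,K=K,T=T)
    return p,d,K,T
def cloud(d,K,T):
    v,u=np.mgrid[:d.shape[0],:d.shape[1]]
    P=np.stack([(u-K[0,2])/K[0,0]*d,(v-K[1,2])/K[1,1]*d,d],-1)
    W=P@T[:3,:3].T+T[:3,3]; W[d<=0]=np.nan
    return W
def px(u,v,z,K,T):  # intersect pixel ray with height z
    r=T[:3,:3]@np.array([(u-K[0,2])/K[0,0],(v-K[1,2])/K[1,1],1]); return T[:3,3]+r*(z-T[2,3])/r[2]
E
python3 - <<'E'
from h import *
for n in("scene","side"):
    p,d,K,T=grab(n,n); print(n,K[0,0],T.round(3).tolist())
s=telemetry.state(); print(s)
E
```

```text
pics
scene 467.7689387315857 [[-0.668, 0.428, -0.609, 1.281], [0.744, 0.378, -0.551, 0.628], [-0.006, -0.821, -0.571, 0.753], [0.0, 0.0, 0.0, 1.0]]
side 548.6953551237325 [[-0.995, -0.075, 0.062, 0.496], [-0.097, 0.7, -0.707, 0.774], [0.01, -0.71, -0.704, 0.866], [0.0, 0.0, 0.0, 1.0]]
{'t': 0.1, 'joint_pos': array([-1.05644807e-01,  4.91505439e-01,  1.55939332e+00,  1.82659605e-05,
        1.09167894e+00, -1.05589513e-01]), 'qd': array([ 0.00034651, -0.00369314, -0.00289418,  0.00013326,  0.00140527,
        0.00069025]), 'joint_torque': array([ 1.65888025e-03, -6.19446945e+01, -2.62024283e+01, -1.08395730e-04,
        2.98314291e-03, -4.12389943e-05]), 'ee_pos': array([6.24805383e-01, 1.95155993e-05, 2.30780688e-01]), 'tool_rot': array([-3.14061481e+00, -1.19927284e-04,  1.57073254e+00]), 'force': array([-0.49353871,  0.09528038,  0.02513973]), 'torque': array([ 0.03279693,  0.04112341, -0.04164365]), 'gripper_width': 0.08544648307181935}
```

View pics/scene.png

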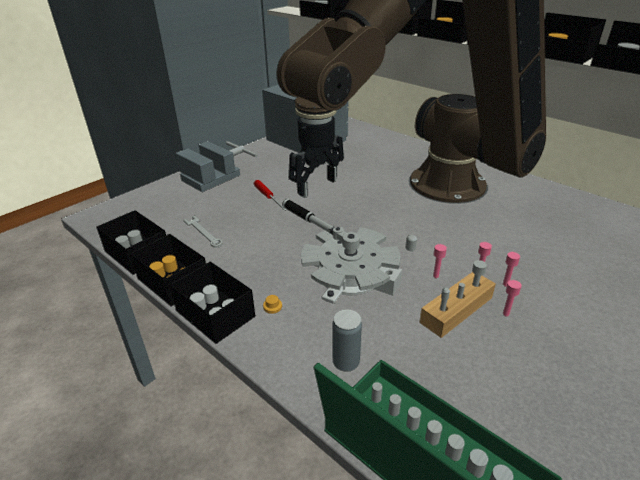

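View pics/side.png

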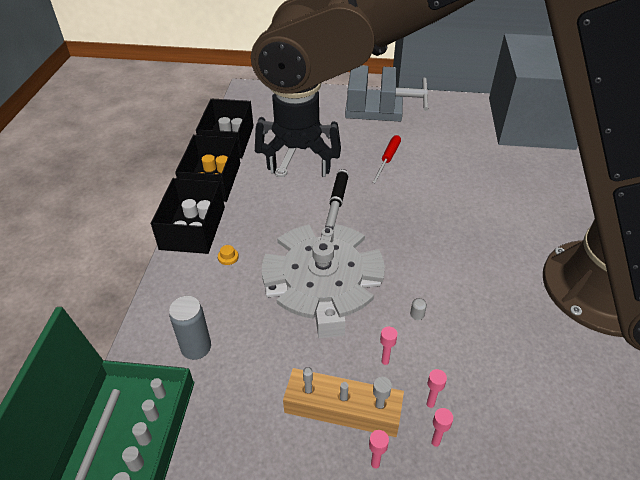

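The side view shows the lockpin as the big round head at about (381,386) in the rack's robot-side hole. The punch is at (308,375) and the stud at (344,388). The wheel hub is near (322,255), the block with its hole near (330,312), and the handle runs from (341,175) to (333,203). I'll enlarge this and read positions off the depth.

```bash
python3 - <<'E'
from h import *
f=np.load("pics/side.npz"); p,d,K,T=[f[k] for k in "pdKT"]
W=cloud(d,K,T)
c=cv2.resize(p[160:470,250:460],None,fx=1.9*2/2,fy=1.9,interpolation=cv2.INTER_CUBIC)
cv2.imwrite("pics/crop.png",cv2.resize(p[215:435,250:450,::-1],None,fx=2.7,fy=2.7,interpolation=cv2.INTER_CUBIC))
for n in("scene","side"):
    f=np.load(f"pics/{n}.npz"); p,d,K,T=[f[k] for k in "pdKT"]; W=cloud(d,K,T)
    def fit(m,t): 
        q=W[m]
        A=np.c_[2*q[:,:2],np.ones(len(q))]; 
        print(n,t,len(q),np.nanmean(q,0).round(4),np.nanmin(q,0).round(4),np.nanmax(q,0).round(4))
    x,y,z=W[...,0],W[...,1],W[...,2]
    g=p.astype(int); sat=g.max(2)-g.min(2)
    # wheel top
    m=(abs(z-.062)<.004)&(x>.4)&(x<.9)&(abs(y)<.3)&(sat<30)
    fit(m,"wheeltop")
    q=W[m][:,:2].astype(np.float32)
    if len(q): print("  circ",cv2.minEnclosingCircle(q), "med",np.median(q,0))
    fit((z>.108)&(z<.125)&(x>.4)&(x<.8)&(y>-.15)&(y<.15)&(sat<30)&~((z>.119)),"wrenchhead")
    fit((z>.093)&(z<.11)&(x>.35)&(x<.8)&(y>.15)&(y<.4)&(sat<40),"pinhead")
    fit((z>.095)&(z<.12)&(g.max(2)<60)&(y<-.07)&(y>-.3)&(x>.4)&(x<.8),"handle")
f=np.load("pics/side.npz"); p,d,K,T=[f[k] for k in "pdKT"]; W=cloud(d,K,T)
for u,v in[(322,247),(381,383),(341,175),(337,190),(333,203),(308,370),(344,386),(328,314),(345,375),(285,390),(400,405),(388,332),(437,377),(443,414),(378,437)]: print(u,v,W[v,u].round(4))
E
```

```text
scene wheeltop 3753 [0.6164 0.0596 0.0622] [ 0.4497 -0.2991  0.058 ] [0.8994 0.2578 0.066 ]
  circ ((0.6527559757232666, -0.03089621290564537), 0.32489681243896484) med [0.6089563 0.0717241]
scene wrenchhead 442 [ 0.5732 -0.0134  0.1123] [ 0.553  -0.1492  0.108 ] [0.5973 0.0801 0.1186]
scene pinhead 202 [0.5628 0.3093 0.1   ] [0.3774 0.2494 0.0933] [0.8    0.3442 0.1098]
scene handle 244 [ 0.5684 -0.1284  0.1086] [ 0.5496 -0.1766  0.0952] [ 0.5788 -0.0751  0.1165]
side wheeltop 6395 [0.5914 0.0662 0.0635] [ 0.4572 -0.2991  0.058 ] [0.8997 0.2586 0.066 ]
  circ ((0.727275013923645, -0.025729427114129066), 0.2932468056678772) med [0.58601195 0.07389101]
side wrenchhead 851 [ 0.5713 -0.0146  0.1135] [ 0.5511 -0.1492  0.108 ] [0.598  0.0803 0.119 ]
side pinhead 549 [0.5836 0.3007 0.1017] [0.4411 0.216  0.0931] [0.7999 0.3445 0.11  ]
side handle 333 [ 0.5621 -0.1266  0.1119] [ 0.5481 -0.1759  0.0963] [ 0.5776 -0.0777  0.1184]
322 247 [0.5784 0.0609 0.1178]
381 383 [0.4568 0.328  0.104 ]
341 175 [ 0.5616 -0.1624  0.1147]
337 190 [ 0.5657 -0.1117  0.1143]
333 203 [ 0.5708 -0.0772  0.1076]
308 370 [0.5725 0.3147 0.1003]
344 386 [0.5139 0.3251 0.0797]
328 314 [0.5575 0.1491 0.029 ]
345 375 [ 0.5158  0.2568 -0.0016]
285 390 [6.172e-01 2.979e-01 1.000e-04]
400 405 [nan nan nan]
388 332 [0.4478 0.2247 0.0943]
437 377 [0.3682 0.3017 0.0929]
443 414 [0.3615 0.3638 0.0926]
378 437 [0.4575 0.4092 0.0918]
```

View pics/crop.png

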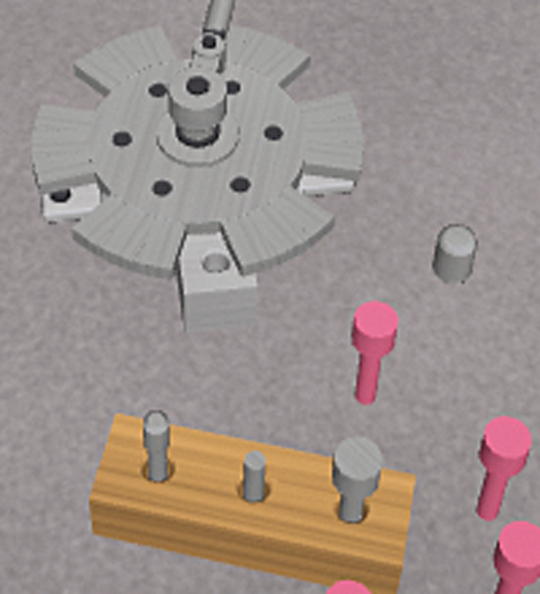

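The crop shows the pin head at crop (357,463), the hole mouth at (215,262) and the notch clear over the hole. I'll move the wrist camera above the hole and then above the pin, and measure both from there.

```bash
python3 - <<'E'
from h import *
f=np.load("pics/side.npz"); p,d,K,T=[f[k] for k in "pdKT"]; W=cloud(d,K,T)
print("hole side",px(329.6,312,.045,K,T).round(4))
for n in("scene","side"):
    f=np.load(f"pics/{n}.npz"); W=cloud(f["d"],f["K"],f["T"])
    def c(cx,cy,r,z0,z1,t):
        m=(np.hypot(W[...,0]-cx,W[...,1]-cy)<r)&(W[...,2]>z0)&(W[...,2]<z1); q=W[m]
        print(n,t,len(q),((np.nanmin(q,0)+np.nanmax(q,0))/2).round(4),q.mean(0).round(4),np.ptp(q,0).round(4))
    c(.457,.328,.03,.099,.12,"pin"); c(.574,.052,.04,.112,.125,"whead"); c(.5725,.3147,.02,.09,.12,"punch"); c(.514,.325,.02,.07,.1,"stud")
print(np.array(vision.camera_model("wrist")["hand_eye"]).round(3).tolist(), vision.camera_model("wrist")["mtx"])
yaw=np.pi/2
robot.movep([.56,.152,.26],[np.pi,0,yaw]); print(telemetry.state()["t"])
p1,_,_,_=grab("wrist","w_hole")
robot.movep([.457,.324,.25],[np.pi,0,yaw])
p2,_,_,_=grab("wrist","w_pin"); print(telemetry.state()["t"],telemetry.state()["tool_rot"],telemetry.state()["joint_pos"])
cv2.imwrite("pics/w12.png",np.hstack([p1,p2])[:,:,::-1][:, :])
im=cv2.resize(np.vstack([p1[:, :],p2])[:,:,::-1],None,fx=.625,fy=.625,interpolation=cv2.INTER_AREA); cv2.imwrite("pics/w12.png",im)
E
```

```text
hole side [0.5538 0.1561 0.045 ]
scene pin 83 [0.4539 0.3307 0.1017] [0.455  0.3309 0.1017] [0.0295 0.0271 0.0052]
scene whead 169 [0.577  0.0459 0.1157] [0.5773 0.053  0.1144] [0.0406 0.0669 0.0074]
scene punch 45 [0.5744 0.3159 0.0953] [0.5752 0.3162 0.0954] [0.0137 0.0147 0.0087]
scene stud 32 [0.5133 0.3223 0.0742] [0.515  0.323  0.0744] [0.0143 0.015  0.0081]
side pin 251 [0.4544 0.3301 0.1029] [0.4548 0.3309 0.1033] [0.0267 0.0288 0.0073]
side whead 363 [0.5777 0.0464 0.1166] [0.5765 0.053  0.1157] [0.0406 0.0679 0.0092]
side punch 91 [0.5733 0.3151 0.0965] [0.5732 0.3167 0.0973] [0.0148 0.0178 0.0129]
side stud 64 [0.5148 0.3229 0.0764] [0.5146 0.3234 0.0766] [0.0117 0.0132 0.0103]
[[-0.001, -0.953, -0.303, 0.077], [1.0, -0.001, 0.0, -0.001], [-0.001, -0.303, 0.953, -0.143], [0.0, 0.0, 0.0, 1.0]] [[331.30072586   0.         319.05443515]
 [  0.         331.30072586 232.4702665 ]
 [  0.           0.           1.        ]]
0.8083
1.725 [3.14134677e+00 1.88747608e-04 1.56927152e+00] [ 4.96081933e-01  3.80044136e-01  1.69549654e+00 -3.23597029e-04
  1.06592603e+00  4.97763223e-01]
```

View pics/w12.png

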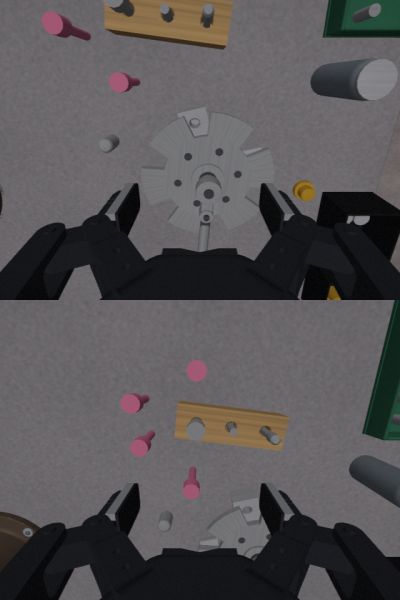

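Left/top frame: the hole mouth is at about (195,122) reduced, which is roughly (312,195) full. Bottom frame: the pin head is at about (195,429), which is roughly (312,206) full. I'll take enlarged crops for precision.

```bash
python3 - <<'E'
from h import *
a=np.load("pics/w_hole.npz");b=np.load("pics/w_pin.npz")
A=a["p"][165:225,282:342];B=b["p"][165:245,270:350]
im=np.hstack([cv2.resize(x,(400,400),interpolation=cv2.INTER_CUBIC) for x in(A,B)])
cv2.imwrite("pics/z.png",im[:,:,::-1])
W=cloud(b["d"],b["K"],b["T"]); m=(np.hypot(W[...,0]-.4545,W[...,1]-.33)<.03)&(W[...,2]>.098); q=W[m]; print(len(q),((q.min(0)+q.max(0))/2).round(4),q.mean(0).round(4),np.ptp(q,0).round(4))
for f,u,v,z in((a,312,195,.045),(b,312,206,.102)): print(px(u,v,z,f["K"],f["T"]).round(4))
E
```

```text
22277 [0.4544 0.3296 0.2252] [0.4544 0.3368 0.3309] [0.0596 0.0287 0.2541]
[0.5516 0.158  0.045 ]
[0.4508 0.3324 0.102 ]
```

View pics/z.png

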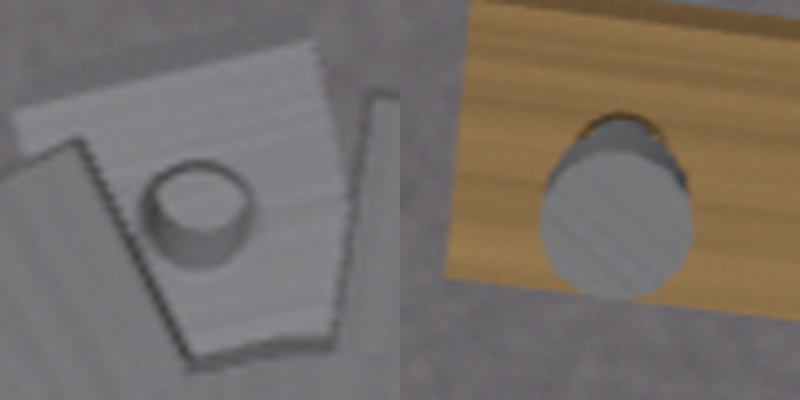

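```bash
python3 - <<'E'
from h import *
a=np.load("pics/w_hole.npz");b=np.load("pics/w_pin.npz");s=np.load("pics/side.npz")
for f,u,v,z in((a,311.5,196.7,.045),(b,312.8,209.6,.102),(s,250+357/2.7-.3,215+463/2.7-.3,.102)): print(px(u,v,z,f["K"],f["T"]).round(4))
# wheel centre from wrench head top & hole distance
W=cloud(a["d"],a["K"],a["T"]); m=(np.hypot(W[...,0]-.577,W[...,1]-.06)<.035)&(W[...,2]>.11)&(W[...,2]<.125); q=W[m]; print(len(q),((q.min(0)+q.max(0))/2).round(4),q.mean(0).round(4),np.ptp(q,0).round(4))
m=(np.hypot(W[...,0]-.577,W[...,1]-.06)<.15)&(abs(W[...,2]-.062)<.003); print(cv2.minEnclosingCircle(W[m][:,:2].astype(np.float32)))
sc=np.load("pics/side.npz"); W=cloud(sc["d"],sc["K"],sc["T"]); m=(np.hypot(W[...,0]-.577,W[...,1]-.06)<.135)&(abs(W[...,2]-.062)<.004); print(cv2.minEnclosingCircle(W[m][:,:2].astype(np.float32)))
E
```

```text
[0.551  0.1561 0.045 ]
[0.4514 0.3291 0.102 ]
[0.4551 0.3321 0.102 ]
1325 [0.5741 0.0521 0.1145] [0.5738 0.0577 0.1141] [0.0418 0.0534 0.009 ]
((0.5743175745010376, 0.057269204407930374), 0.12068793177604675)
((0.576959490776062, 0.05853359028697014), 0.12247699499130249)
```

```bash
python3 - <<'E'
from h import *
O=[np.pi,0,np.pi-.2]
robot.movep([.4535,.3305,.16],O)
print(robot.line_to([.4535,.3305,.072],rate=.1,contact_N=6))
jaws.clamp(squeeze=60); s=telemetry.state(); print(s["gripper_width"],s["force"],s["ee_pos"])
print(robot.line_to([.4535,.3305,.18],rate=.1))
robot.line_to([.5524,.1561,.18],rate=.15)
robot.line_to([.5524,.1561,.120],rate=.1)
robot.dwell(.3)
s=telemetry.state(); print(s["gripper_width"],s["force"],s["ee_pos"],s["t"])
p,_,_,_=grab("side","s2");q,_,_,_=grab("scene","c2")
cv2.imwrite("pics/v2.png",np.hstack([cv2.resize(x,(400,400),interpolation=cv2.INTER_CUBIC) for x in(p[250:350,280:380],q[230:310,290:370])])[:,:,::-1])
E
```

```text
False
0.02661325295565933 [ 0.0959062  -0.85352585  5.36594968] [0.45361412 0.33049418 0.07233418]
False
0.025944738116980996 [ 0.60519993 -0.40047503 -0.95660739] [0.55254312 0.15611804 0.12043676] 8.3333
```

View pics/v2.png

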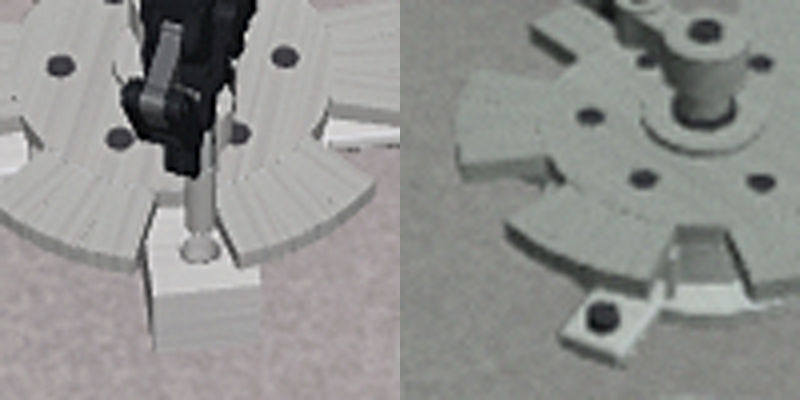

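Left crop: the shank tip at about (200,230) hangs directly above the hole mouth at about (199,247). The scene crop missed the pin, so I'll compute the alignment from projections and try a gentle descent.

```bash
python3 - <<'E'
from h import *
f=np.load("pics/side.npz");
def proj(P,f):
    c=np.linalg.inv(f["T"])@np.r_[P,1]; q=f["K"]@(c[:3]/c[2]); return q[:2]
f2=np.load("pics/s2.npz"); print("tip",(proj([.5524,.1561,.0584],f2)-[280,250])*4,"hole",(proj([.5524,.1561,.045],f2)-[280,250])*4)
s0=telemetry.state()
r=robot.line_to([.5524,.1561,.073],rate=.03,contact_N=6)
s=telemetry.state(); print(r,s["ee_pos"],(s["force"]-s0["force"]).round(2),s["t"])
p,_,_,_=grab("side","s3");q,_,_,_=grab("scene","c3")
cv2.imwrite("pics/v3.png",np.hstack([cv2.resize(x,(400,400),interpolation=cv2.INTER_CUBIC) for x in(p[250:350,280:380],q[220:320,330:430])])[:,:,::-1])
E
```

```text
tip [201.72418676 230.42626443] hole [201.51523489 248.17741184]
False [0.55246437 0.15613016 0.07316907] [-0.31 -0.4   0.09] 10.15
```

The pin went in without any contact. I'll release it, retreat and look.

```bash
python3 - <<'E'
from h import *
jaws.gripper_open(); robot.dwell(.3)
robot.line_to([.5524,.1561,.20],rate=.12)
robot.movep([.56,.0,.36],[np.pi,0,np.pi/2])
p,_,_,_=grab("side","s4"); 
robot.movep([.57,.03,.33],[np.pi,0,np.pi/2])
p2,_,_,_=grab("wrist","w4"); print(telemetry.state()["t"])
f=np.load("pics/s4.npz"); W=cloud(f["d"],f["K"],f["T"])
m=(np.hypot(W[...,0]-.5524,W[...,1]-.1561)<.03)&(W[...,2]>.09); q=W[m]; print(len(q),q.mean(0),q.max(0),np.ptp(q,0))
cv2.imwrite("pics/v4.png",np.hstack([cv2.resize(p[120:340,240:440],(440,484)),p2[:,160:][:480,:480][:, :340]][:1]+[cv2.resize(p2,(360,270)).copy() if 0 else cv2.copyMakeBorder(cv2.resize(p2,(360,270)),0,214,0,0,0)])[:,:,::-1])
E
```

```text
13.775
217 [0.55338187 0.15885141 0.10150132] [0.56670086 0.17053842 0.1070345 ] [0.02613454 0.02869952 0.01667228]
```

View pics/v4.png

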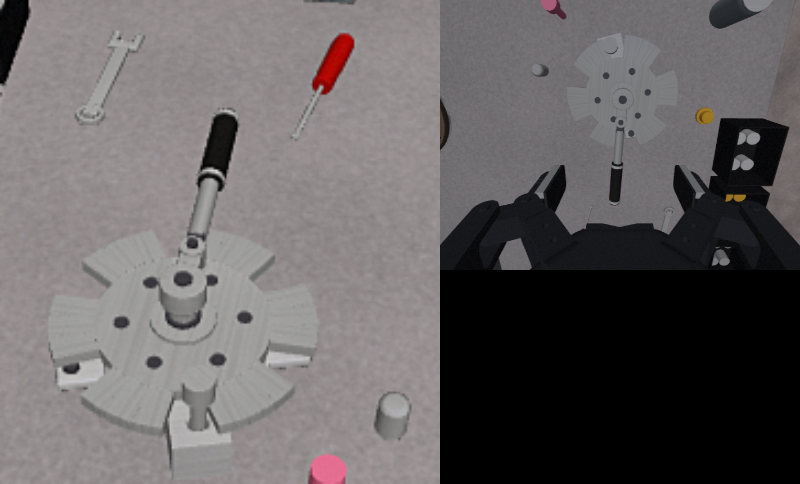

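The pin is home: head top at 0.102 m and upright in the notch, with the wheel apparently undisturbed. Next I'll fit the handle's line and bring the closed fingers beside it on the far (+x) side.

```bash
cat >> h.py <<'E'
AX=np.array([.5757,.058]); ZT=.078
def pose(th,off,r=.18):
    d=np.array([np.cos(th),np.sin(th)]); t=np.array([d[1],-d[0]])
    p=AX+r*d-off*t
    return [p[0],p[1],ZT],[np.pi,0,(th-np.pi/2)%(2*np.pi)],t
E
python3 - <<'E'
from h import *
ths=[]
for n in("s4","w4"):
    f=np.load(f"pics/{n}.npz"); W=cloud(f["d"],f["K"],f["T"]); g=f["p"]
    m=(g.max(2)<60)&(W[...,2]>.09)&(W[...,2]<.12)&(W[...,1]<-.07)&(W[...,1]>-.2)&(abs(W[...,0]-.56)<.05)
    q=W[m]; vx,vy,x,y=cv2.fitLine(q[:,:2].astype(np.float32),cv2.DIST_HUBER,0,.001,.001).ravel()
    c=np.array([x,y]); ths.append(np.arctan2(*(c-AX)[::-1])); print(n,len(q),c,np.arctan2(-abs(vy),vx*-np.sign(vy)),ths[-1],np.ptp(q,0))
th=ths[0]; np.save("th.npy",th)
jaws.clamp(squeeze=20)
for z in(.2,ZT):
    p,o,t=pose(th,.045); p[2]=z; (robot.movep(p,o) if z>.1 else robot.line_to(p,o,rate=.15))
robot.dwell(.3); s=telemetry.state(); print(s["t"],s["ee_pos"],s["force"],s["joint_pos"].round(2),s["gripper_width"])
for a in np.arange(th,th-1.1,-.1): 
    p,o,t=pose(a,.024); print(round(a,2),kin.ik(p,o).round(2)) 
p,_,_,_=grab("side","s5"); cv2.imwrite("pics/v5.png",cv2.resize(p[60:340,220:460],(480,560))[:,:,::-1])
E
```

```text
s4 336 [ 0.5619139  -0.11834057] -1.6411808 -1.6488164259765785 [0.02948125 0.10062884 0.026157  ]
w4 1197 [ 0.55951047 -0.13042632] -1.6514751 -1.6565055219464426 [0.02980779 0.10465458 0.01870861]
17.3417 [ 0.60669347 -0.12500708  0.0785626 ] [-0.30967102 -0.15360284 -0.87889371] [-0.31  0.66  1.71 -0.    0.77 -1.8 ] 0.00011256397807316334
-1.65 [-0.32  0.64  1.76  0.    0.74 -1.81]
-1.75 [-0.33  0.62  1.81  0.    0.71 -1.72]
-1.85 [-0.34  0.6   1.86  0.    0.68 -1.63]
-1.95 [-0.34  0.59  1.9   0.    0.65 -1.53]
-2.05 [-0.34  0.57  1.95  0.    0.63 -1.43]
-2.15 [-0.34  0.55  1.99  0.    0.6  -1.33]
-2.25 [-0.33  0.54  2.03  0.    0.58 -1.23]
-2.35 [-0.32  0.52  2.07  0.    0.55 -1.12]
-2.45 [-0.31  0.51  2.11 -0.    0.53 -1.  ]
-2.55 [-0.29  0.49  2.14 -0.    0.51 -0.88]
-2.65 [-0.27  0.48  2.17 -0.    0.49 -0.76]
```

View pics/v5.png

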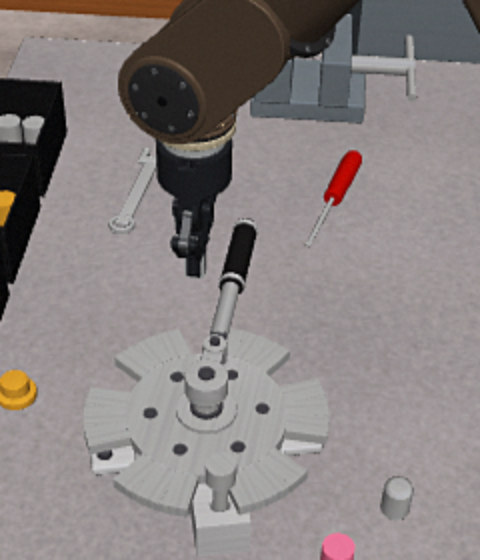

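Fingers are closed and clear on the handle's +x side, at crop (195,265) with the handle at (238,255). I'll push along the arc in small steps, watching the force.

```bash
cat > push.py <<'E'
from h import *
th0=float(np.load("th.npy")); base=telemetry.state()["force"]; log=[]
def step(th,off,rate):
    p,o,t=pose(th,off); robot.line_to(p,o,rate=rate); robot.dwell(.06)
    F=[]
    for _ in range(3): F.append(telemetry.state()["force"]); robot.dwell(.01)
    s=telemetry.state(); F=-(np.mean(F,0)-base)@t
    log.append((round(th,3),round(off,4),round(float(F),2),round(s["t"],2))); return F
off=.045
while off>.024: off-=.007; step(th0,off,.04)
th=th0; ref=None; Fs=[]
while th>th0-1.05:
    fine=Fs and Fs[-1]>5
    th-=.011 if fine else .025
    F=step(th,off,.03); Fs.append(F)
    if ref is None and F>8.8: ref=th
    if ref is not None:
        click=(ref-th)*.18/.135
        if (click>=.10 and F>10.7) or F>11.8 or click>.16: print("STOP",click,F); break
    if telemetry.state()["t"]>48: print("time"); break
for l in log: print(*l)
np.save("th_end.npy",[th,off])
E
python3 push.py
```

```text
Traceback (most recent call last):
  File "push.py", line 10, in <module>
    while off>.024: off-=.007; step(th0,off,.04)
                               ~~~~^^^^^^^^^^^^^
  File "push.py", line 7, in step
    s=telemetry.state(); F=-(np.mean(F,0)-base)@t
                           ~~~~~~~~~~~~~~~~~~~~^~
ValueError: matmul: Input operand 1 has a mismatch in its core dimension 0, with gufunc signature (n?,k),(k,m?)->(n?,m?) (size 2 is different from 3)
```

```bash
sed -i 's/F=-(np.mean(F,0)-base)@t/F=-(np.mean(F,0)-base)[:2]@t/' push.py; python3 push.py
```

```text
STOP 0.10266666666666778 11.360116107384771
-1.649 0.038 -0.3 18.13
-1.649 0.031 -0.06 18.54
-1.649 0.024 -0.1 18.95
-1.674 0.024 0.15 19.33
-1.699 0.024 -0.56 19.72
-1.724 0.024 0.53 20.1
-1.749 0.024 0.55 20.48
-1.774 0.024 0.36 20.87
-1.799 0.024 0.62 21.25
-1.824 0.024 0.95 21.63
-1.849 0.024 0.45 22.02
-1.874 0.024 0.38 22.4
-1.899 0.024 0.27 22.78
-1.924 0.024 0.56 23.17
-1.949 0.024 1.1 23.55
-1.974 0.024 0.1 23.93
-1.999 0.024 0.7 24.32
-2.024 0.024 1.51 24.7
-2.049 0.024 8.72 25.08
-2.06 0.024 8.78 25.42
-2.071 0.024 9.56 25.75
-2.082 0.024 9.68 26.08
-2.093 0.024 9.69 26.42
-2.104 0.024 10.43 26.75
-2.115 0.024 10.31 27.08
-2.126 0.024 10.97 27.42
-2.137 0.024 11.5 27.75
-2.148 0.024 11.36 28.08
```

A clear break came at about 8.8 N, then the force crept up to 11.4 N over about 0.13 rad of bend. I'll photograph the bend, then ease off and retreat.

```bash
python3 - <<'E'
from h import *
th,off=np.load("th_end.npy")
a,_,_,_=grab("side","s6")
for k in range(8):
    th+=.022; p,o,t=pose(th,off); robot.line_to(p,o,rate=.03)
p,o,t=pose(th,.055); robot.line_to(p,o,rate=.06)
s=telemetry.state(); print(s["force"],s["t"])
p[2]=.25; robot.line_to(p,o,rate=.15)
robot.movep([.62,.0,.36],[np.pi,0,np.pi/2]); robot.dwell(.2)
b,_,_,_=grab("side","s7"); grab("wrist","w7"); print(telemetry.state()["t"])
cv2.imwrite("pics/v7.png",np.hstack([cv2.resize(x[120:340,250:440],(400,463),interpolation=cv2.INTER_CUBIC) for x in(a,b)])[:,:,::-1])
for n in("s6","s7"):
    f=np.load(f"pics/{n}.npz"); W=cloud(f["d"],f["K"],f["T"]); g=f["p"]; r=np.hypot(W[...,0]-AX[0],W[...,1]-AX[1])
    for nm,m in(("handle",(g.max(2)<60)&(r>.14)&(r<.25)),("rod",(g.max(2)>70)&(r>.06)&(r<.135))):
        m=m&(W[...,2]>.09)&(W[...,2]<.12)&(W[...,1]<.02)&(W[...,0]<.58); q=W[m][:,:2].astype(np.float32)
        if len(q)>10:
            vx,vy,x,y=cv2.fitLine(q,cv2.DIST_HUBER,0,.001,.001).ravel(); print(n,nm,len(q),x,y,"dir",np.arctan2(-abs(vy),-vx*np.sign(vy)),"bearing",np.arctan2(y-AX[1],x-AX[0]))
    m=(np.hypot(W[...,0]-.5524,W[...,1]-.1561)<.03)&(W[...,2]>.09); q=W[m]; print("pin",len(q),q.mean(0),q.max(0))
E
```

```text
[-0.01224617 -0.10357211 -0.22970795] 31.0667
33.9333
s6 handle 436 0.47225887 -0.10106386 dir -2.2718344 bearing -2.1473908290763095
s6 rod 263 0.52653223 -0.019872619 dir -2.1670175 bearing -2.133975436422193
pin 219 [0.5609255  0.16109834 0.10116241] [0.57497907 0.17275572 0.10665392]
s7 handle 361 0.49020198 -0.11208165 dir -2.0012894 bearing -2.0365921035833257
s7 rod 245 0.53211606 -0.029027753 dir -2.020732 bearing -2.03508782836856
pin 218 [0.5596262  0.16084818 0.10127125] [0.57330599 0.17224891 0.10826554]
```

View pics/v7.png

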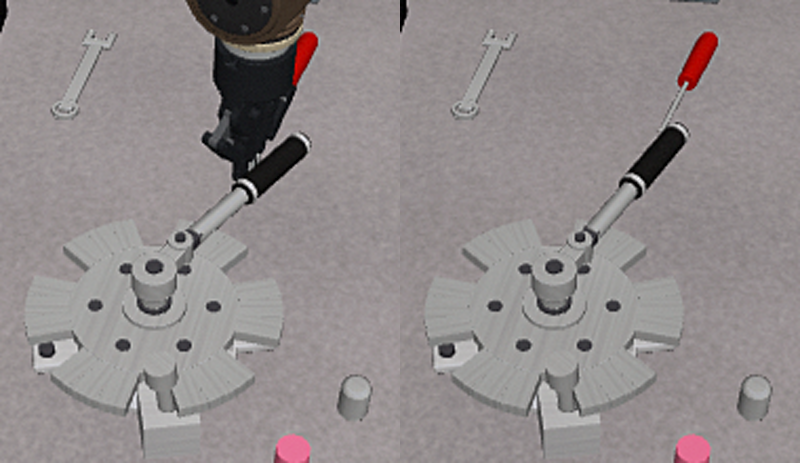

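All checks agree. While pushed, the handle bent visibly, with its direction at -2.27 rad against about -2.15 rad for the bearing. Now it is straight, with bearing -2.036 rad against a hard-stop onset of -2.02 to -2.05 rad. The pin head is still at full depth and leans slightly within the hole clearance. I'm handing the job in.

```bash
python3 - <<'E'
from h import *
print(workorder.finish_job(), telemetry.state()["t"])
E
```

```text
the job is handed in; nothing more can be done
the job is handed in; nothing more can be done
```

The job is handed in, at about 34 s on the robot's clock; no verdict was reported. I moved the locking pin from the rack into the hole through the notch, with no contact force on the way down. Then I pushed the wrench clockwise until its joint gave, eased off and backed the arm clear.

- **Breakaway:** The joint gave at about 8.8 N. I stopped at 11.4 N, with the bend estimated at 0.10–0.13 rad from the arm's travel. The camera fit of the bent handle roughly agreed, at about 0.12–0.15 rad, well short of 0.23.
- **After release:** The handle is straight again to within about 0.02–0.03 rad of camera noise. It points at -2.036 rad, and the push met its hard stop between -2.02 and -2.05 rad, so the bolt looks tight to within about 0.02 rad.
- **Pin:** The head top is at 0.10 m, the height for fully home. The wheel's play pushed the head about 7 mm sideways, so the pin leans about 0.09 rad, within the 0.2 rad limit.
- **Doubts:** While the bolt was turning I read only about 0.5–1 N between steps instead of the stated 2.5 N, probably because I read it at standstill. The side and wrist cameras also differed by about 3 mm, so I used their mean, and the pin fitted on the first try.
- **Other objects:** In the last side view the spanner, screwdriver and socket look unmoved. I did not re-measure the rest.

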